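# Start the curing unit

## Task

Start the dental curing unit: with the fingertips push its open front tray, carrying a plaster cast, fully home into the housing, and only then gently press the long bar-shaped key on top of the unit fully down and let it come up again. Grasp nothing, do not touch the cast on the tray, press none of the other keys, and leave everything else on the bench and on the unit where it stands.

Things in the scene. Friction and masses are not known exactly. Their poses are not given: they have to be found in the camera images.
- unit: the curing unit, a fixed grey low box, 180 mm deep (x) by 290 mm wide (y), flat top 85 mm above the bench. Origin: centre of its underside, on the bench. Its own +x points from its front, where the tray is and which faces roughly towards the robot, to its back. Four keys stand in a row along y on its top, in varying order, 62 mm apart
- tray (a joint): opening of the tray in m: 0 fully home, at most 0.085 fully out. It slides along the unit's own x (outwards is the unit's -x), with 1.5 N of friction and slight damping, against a hard stop at 0; stays where it is left
- tray_face (a point): centre of the outer face of the tray's white front panel (panel 130 mm wide along the unit's y, 12 mm thick, from 15 to 65 mm above the bench; this point at 40 mm). Push here towards the unit's +x. It moves with the tray; with the tray home it lies 102 mm in front of the unit's origin. Axes as the unit's
- tray_cast: pink-based plaster dental cast sitting on two locating pins of the tray (it can only rise) behind the front panel, 56 mm wide, its top 51 mm above the bench. Origin: under the middle of its tooth arch, 52 mm behind the panel's outer face, 22 mm above the bench
- key_bar_top (a point): centre of the top face of the bar-shaped start key, 18 mm (unit's x) by 44 mm (unit's y), 97 mm above the bench when up. The key to press. All four keys are grey plastic, stand 12 mm proud of the unit's top, 5 mm in front of its middle, and spring back up when released
- key_bar (a joint): how far the bar key is pressed, m: 0 up, 0.006 fully down; the spring takes 1.5 N to start and about 4.5 N to hold fully down
- key_round_top (a point): centre of the top of the large round key, 26 mm across; leave alone
- key_round (a joint): how far the large round key is pressed, m (as key_bar)
- key_square_top (a point): centre of the top of the square key, 24 by 24 mm; leave alone
- key_square (a joint): how far the square key is pressed, m (as key_bar)
- key_small_top (a point): centre of the top of the small round key, 16 mm across; leave alone
- key_small (a joint): how far the small round key is pressed, m (as key_bar)
- cast_top: loose white plaster cast, 60 mm wide, 26 mm tall, standing on the unit's top behind the keys. Origin: underside, under the tooth arch
- bur_block: loose aluminium block with burs, 36 by 75 mm, 39 mm tall, standing on the unit's top behind the keys. Origin: centre of underside
- cast_side: loose white plaster cast, 64 mm wide, 31 mm tall, on the bench to the left of the tray seen from the robot. Origin: underside, under the tooth arch
- mouse: loose black computer mouse, 80 by 54 mm, 31 mm tall, on the bench to the right of the tray seen from the robot. Origin: centre of underside
- mix_bowl: loose grey plaster mixing bowl, 110 mm across, 60 mm tall, on the bench well left of the unit. Origin: centre of underside
- spatula: loose spatula, 190 mm long, with a wooden handle, lying on the bench to the right
- articulator: loose aluminium dental articulator with casts in it, 115 by 85 mm, 107 mm tall, on the bench well right of the unit. Origin: centre of underside
Mind the look-alikes: they are no part of the job. Of the things that look like the mix_bowl, the largest one is meant.

How it is judged:
On the way, in this order (a step that is already met when the one before it is completed fails the run):
1. the tray is pushed fully home (value of joint tray below 0.004 m), for 0.2 s.
2. the bar key is pressed down by the fingers (value of joint key_bar above 0.0045 m and contact force between the fingers and key_bar above 0.5 N), for 0.05 s.
At the end, for the whole second after the job is handed in: the tray is home to within 5 mm after the bar key was pressed at least 4.5 mm down; all four keys are up again (within 1 mm); the seven loose things are at rest within 15 mm of where they began (value of joint tray below 0.005 m and value of joint each of key_bar, key_round, key_square, key_small below 0.001 m and distance of each of cast_top, bur_block, cast_side, mouse, mix_bowl, spatula, articulator from where it was at the start of the episode below 0.015 m and linear speed of each of cast_top, bur_block, cast_side, mouse, mix_bowl, spatula, articulator below 0.02 m/s); the robot touches nothing.
It fails at once if the bar key is pressed before the tray is home (value of joint key_bar above 0.002 m and value of joint tray above 0.006 m).
It fails at once if another key is pressed (over 2 mm) (value of joint any of key_round, key_square, key_small above 0.002 m).
It fails at once if the bar key is pressed roughly, with over 25 N (contact force between the arm and key_bar above 25 N).
It fails at once if the cast on the tray is touched or gripped (over 1 N) (contact force between the arm and tray_cast above 1 N).
It fails at once if a loose thing is shifted or lifted by more than 15 mm (distance of any of cast_top, bur_block, cast_side, mouse, mix_bowl, spatula, articulator from where it was at the start of the episode above 0.015 m).
It also fails if it takes over 45 s, if anything falls off the work surface, if the arm or the gripper's body presses on something with over 40 N, if the wrist force passes 120 N, or if a joint passes its speed limit or range.

## Robot

A 7-joint arm with a two-finger parallel gripper is mounted at the origin on the work surface. World frame = base frame: x ahead of the robot, y to its left, z up, the work surface at z = 0. Lengths are in m, angles in rad, forces in N, time in s.
With the tool pointing down it reaches from about 0.4 to 0.875 m from the base axis. Payload 4.4 kg.
Tool frame: the origin (TCP) lies on the centre line of the jaws, within the pads' length; the fingertips stand 19 mm ahead of it and the grasp point (between the pads) is the TCP; z points along the fingers, y is the line along which they close (so a half turn about z gives the same grasp; the last joint's range is limited). The gripper opens to 85 mm and grips with 20 to 120 N. Pads are 22 mm wide; open, the fingers measure 114 mm over their backs; the gripper's body (76 mm by 85 mm) begins 54 mm behind the grasp point. The pads swing forward as they close: fully open they stand 13 mm farther back than shut.
Start: joints at [-1.225, 0.628, 0.038, 1.517, -0.027, 0.996, -0.02], TCP at [0.26, 0.596, 0.25] pointing down, gripper open.
Joint ranges: [-3.06, 3.06], [-0.37, 2.12], [-1.25, 1.32], [0.18, 2.47], [-1.1, 4.24], [0.23, 1.98], [-2.94, 2.94]. Speed limits (rad/s): [2.57, 2.57, 3.14, 3.14, 3.14, 3.14, 3.14].

## Interface

Orientations are given as a unit quaternion [w, x, y, z].
In Python, from plant import arm, sense, imaging, ticket gives the robot as it stands. The module is installed in compiled form; this text tells all that it offers. Calls block until the motion is done:
- arm.move_pose(position, orientation): joint-space move of the TCP to a pose.
- arm.move_l(position, rot=None, vel=0.15, max_force=None): straight line of the TCP; rot=None keeps the orientation; vel is the mean speed in m/s. With max_force (N) it stops when the force on the tool has changed by that much, and returns True; else False.
- arm.move_joints(angles): joint-space move.
- arm.release() and arm.grasp(grasp_force=None): open the fingers fully, or close them until they stop; grasp_force is the grip in N (None keeps the last).
- arm.pause(seconds).
- arm.inverse_kinematics(position, orientation): joint angles nearest the present ones, or None.
- sense(): the state.
- imaging.get_image(name): name is "side" or "top" or "wrist"; returns the picture (384x512x3 uint8, red, green, blue); there is no depth.
- imaging.calibration(name): a dict with "intrinsics" (3x3 intrinsics, pixels), "world_from_camera" (4x4, takes a point from camera to world coordinates); the wrist camera has in their place "T_tool_cam" (4x4, takes a point from camera to tool coordinates, whose origin is the TCP and whose axes are the flange's). Camera axes: x right, y down, z forward; pixel columns grow to the right and rows downward; lengths in m; the calibration is good to about 2 mm. A picture is of the moment at which its call begins: read the wrist's pose just before it. calibration takes no time and is no camera call.
A pose or a line that the arm cannot do raises arm.MotionError and nothing moves.
- ticket.hand_in(): hands the job in; it is judged then, once.
The state is a dict: "time": time; "qpos": joint angles; "qd": joint speeds; "joint_torque": joint torques, N m; "tool_pos": TCP position; "tcp_rot": TCP orientation; "wrist_force": force on the tool from outside, world axes, zero at the start; "wrist_torque": the same for the moment, N m; "grip_width": finger opening in m; "gripper_force": force on a finger pad.
Only numpy, scipy, OpenCV 4.12 (cv2) and the standard library are available. Lean on these libraries where they do the work, as an engineer would, in place of code of your own. Each camera call takes 0.05 s, during which the arm holds its last target. There are 200 camera calls.

## Working session

There is one attempt and no reset: what is moved stays moved. The work goes in short steps, each a Python script; the robot and the scene stay as the last script left them, time stands still between calls to the robot, and variables do not carry over. Pictures are saved under pics/ and viewed, at most 10 in all, crops included, and the job is handed in when it is done.

```bash
mkdir -p pics
python3 - <<'E'
from plant import arm,sense,imaging
import cv2,numpy as np
for n in ("top","side"):
    im=imaging.get_image(n); cv2.imwrite(f"pics/{n}.png",im[:,:,::-1])
    c=imaging.calibration(n); print(n,c["intrinsics"],np.round(c["world_from_camera"],4))
s=sense();print(s["time"],s["tool_pos"],s["tcp_rot"],s["grip_width"]); print(imaging.calibration("wrist"))
E
```

```text
top [[361.47421109   0.         258.13113349]
 [  0.         361.47421109 195.0086992 ]
 [  0.           0.           1.        ]] [[ 0.0186 -0.9809  0.1936  0.3245]
 [-0.9997 -0.0157  0.0162 -0.0175]
 [-0.0128 -0.1939 -0.9809  1.3256]
 [ 0.      0.      0.      1.    ]]
side [[391.35978056   0.         258.45485686]
 [  0.         391.35978056 196.74135725]
 [  0.           0.           1.        ]] [[ 0.8006 -0.3148  0.5098  0.0556]
 [-0.5987 -0.4551  0.6592 -0.6812]
 [ 0.0245 -0.833  -0.5528  0.6619]
 [ 0.      0.      0.      1.    ]]
0.1 [0.25990428 0.59519916 0.24948704] [-1.73561988e-04  2.04428771e-01  9.78881066e-01 -8.39687490e-04] 0.08529707176328656
{'intrinsics': array([[266.12448164,   0.        , 256.66124295],
       [  0.        , 266.12448164, 191.57560443],
       [  0.        ,   0.        ,   1.        ]]), 'T_tool_cam': array([[ 1.33620497e-03, -9.64181674e-01, -2.65239354e-01,
         6.76131765e-02],
       [ 9.99998570e-01,  1.56322765e-03, -6.44822833e-04,
        -9.27411106e-04],
       [ 1.03635585e-03, -2.65238113e-01,  9.64182384e-01,
        -1.23271456e-01],
       [ 0.00000000e+00,  0.00000000e+00,  0.00000000e+00,
         1.00000000e+00]])}
```

View pics/top.png

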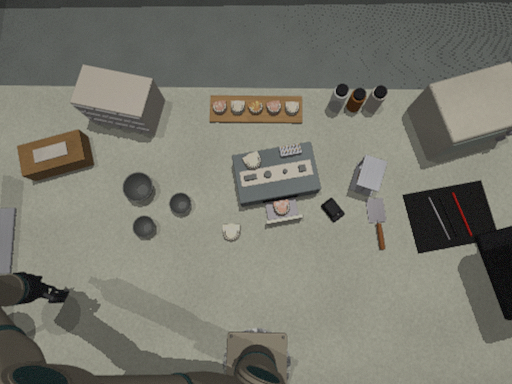

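View pics/side.png

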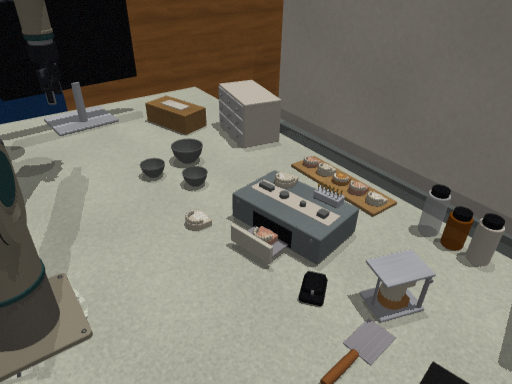

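Top view: the unit is near (277,175) with the tray at (283,210); the key row runs from (250,177) to (302,168), and the bar appears to be the leftmost key. I'll take a closer wrist view.

```bash
cat > h.py <<'E'
from plant import arm,sense,imaging,ticket
import cv2,numpy as np
from scipy.spatial.transform import Rotation as R
def q(yaw): return [0,-np.sin(yaw/2),np.cos(yaw/2),0]   # tool down, tool x = -unit x
def wrist_cam(s):
    c=imaging.calibration("wrist"); w,x,y,z=s["tcp_rot"]
    T=np.eye(4);T[:3,:3]=R.from_quat([x,y,z,w]).as_matrix();T[:3,3]=s["tool_pos"]
    return c["intrinsics"],T@c["T_tool_cam"]
def ray(K,T,p,z):
    d=T[:3,:3]@np.linalg.inv(K)@[p[0],p[1],1]; return T[:3,3]+d*(z-T[2,3])/d[2]
E
python3 - <<'E'
from h import *
arm.grasp(20)
arm.move_pose([.57,-.07,.33],q(.17))
s=sense();K,T=wrist_cam(s);im=imaging.get_image("wrist");np.savez("w.npz",K=K,T=T,im=im)
cv2.imwrite("pics/w1.png",cv2.resize(im[:,:,::-1],(800,600),interpolation=cv2.INTER_CUBIC));print(s["time"],s["tool_pos"],s["tcp_rot"],s["grip_width"])
E
```

```text
3.475 [ 0.57014427 -0.06892767  0.32983701] [-5.64287999e-05 -8.56762420e-02  9.96322994e-01  2.65974907e-04] -0.00017558836061101
```

View pics/w1.png

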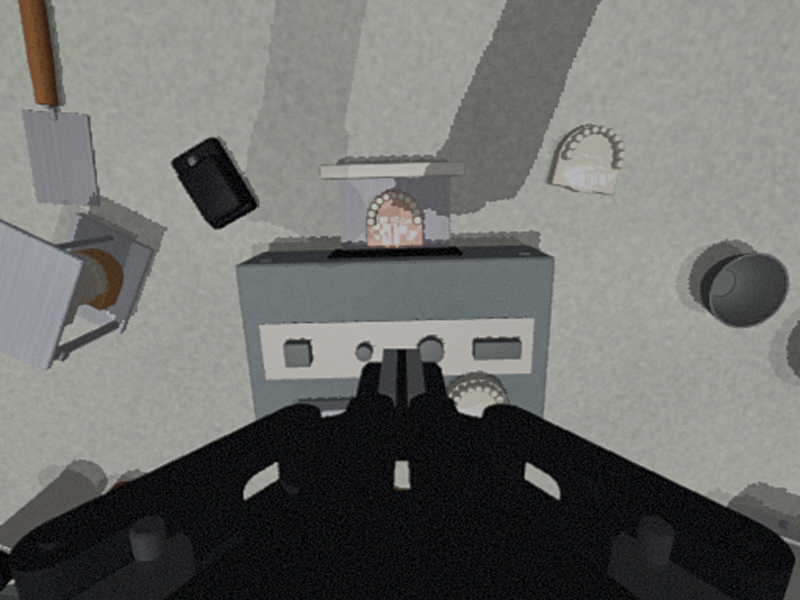

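Wrist view (800x600): the bar key is at (497,348), with round (431,348), small (364,352) and square (298,352) further along. The tray panel's top spans (321–465, 163–177). The order is bar at the unit's +y end. Next I measure these positions.

Run:
```python
from h import *
d=np.load("w.npz");K,T,im=d["K"],d["T"],d["im"]
print("cam",T[:3,3])
hsv=cv2.cvtColor(im,cv2.COLOR_RGB2HSV).astype(int)
# keys: grey (not cream) inside the plate
crop=np.s_[208:240,172:340]
rgb=im.astype(int); m=((rgb[...,0]-rgb[...,2])<5).astype(np.uint8)
mm=np.zeros_like(m);mm[crop]=m[crop]
n,l,st,ce=cv2.connectedComponentsWithStats(mm)
for i in range(1,n):
    if st[i,4]>20:
        print("key",st[i],ce[i].round(1),ray(K,T,ce[i],.097).round(4))
# manual points
s=.64
for nm,p,z in [("pl",(321,164),.065),("pr",(465,163),.065),("plb",(321,177),.065),("prb",(465,175),.065),("ufl",(237,266),.085),("ufr",(553,258),.085)]:
    print(nm,ray(K,T,np.array(p)*s,z).round(4))
a=im[212:234,300:336]; print(a.mean(2).astype(int))
```

```text
cam [ 0.5032177  -0.08101098  0.45311464]
key [231 215  53  25 829] [261.9 230. ] [ 0.6549 -0.0471  0.097 ]
key [302 215  32  16 420] [317.7 222.9] [0.6302 0.0298 0.097 ]
key [181 217  20  18 300] [190.2 225.8] [ 0.6662 -0.1497  0.097 ]
key [227 219  12  13 109] [232.7 224.9] [ 0.6543 -0.0898  0.097 ]
key [316 239  24   1  24] [327.5 239. ] [0.6524 0.0497 0.097 ]
pl [ 0.4975 -0.1544  0.065 ]
pr [ 0.4747 -0.0286  0.065 ]
plb [ 0.5086 -0.1531  0.065 ]
prb [ 0.4847 -0.0264  0.065 ]
ufl [ 0.5975 -0.2144  0.085 ]
ufr [0.5416 0.0633 0.085 ]
[[172 172 171 171 169 172 171 171 171 169 169 171 170 172 171 168 169 171
  171 170 169 169 170 170 170 171 166 168 167 170 171 169 170 170 167 168]
 [170 172 172 175 171 172 170 170 169 169 171 171 171 172 171 170 172 171
  169 171 171 172 171 173 174 168 172 170 172 172 168 173 170 170 168 169]
 [170 170 172 173 176 172 177 174 174 173 177 176 175 173 174 176 173 175
  175 172 174 176 176 173 174 173 175 174 172 173 175 173 170 171 170 169]
 [172 173 173 175 177 134 168 179 179 177 177 141 111 104 126 171 179 178
  179 132 110 124 126 128 155 159 159 
[... 2019 characters left out ...]
  98  97 101  99 101  95  95
  100  97 101  97  99  98 100 100  96  98 101 100  94  98 113 143 167 169]
 [170 174 174 146 130 130 129 132 130 129 132 130 146 153 150 150 150 149
  150 149 148 153 166 170 169 170 171 170 167 169 168 168 165 169 171 169]
 [171 170 172 170 170 171 170 173 172 172 167 172 170 169 171 171 171 171
  170 173 168 172 173 173 171 171 171 172 169 172 171 172 172 169 169 169]
 [170 169 172 170 172 172 170 170 174 173 171 172 171 171 171 170 171 170
  169 171 171 169 169 169 166 170 168 169 171 168 169 167 168 168 167 167]
 [169 170 171 171 170 170 172 170 170 170 169 171 173 167 170 169 169 171
  169 171 169 168 170 169 169 169 169 169 169 171 169 169 168 168 167 167]]
```

Run:
```python
from h import *
d=np.load("w.npz");K,T=d["K"],d["T"]
bar=ray(K,T,(318.3,224.3),.097);print("bar",bar)
psi=.19;u=np.array([np.cos(psi),np.sin(psi),0])
face=np.array([.486,-.0915,.059])
a=face-.055*u
arm.move_pose([a[0],a[1],.25],q(psi))
arm.move_l(a,vel=.12)
f0=sense()["wrist_force"]
end=np.array([.654,-.059,.059])-(.113-.008)*u
print("end",end,arm.move_l(end,vel=.05,max_force=12))
arm.pause(.3)
s=sense();p=np.array(s["tool_pos"]);print(s["time"],p,(np.array(s["wrist_force"])-f0).round(2),"unit x",(p-[.654,-.059,.059])@u)
```

```text
bar [0.63223889 0.03113951 0.097     ]Traceback (most recent call last):
  File "<stdin>", line 8, in <module>
plant.MotionError: the arm cannot follow that straight line within its joint ranges
```

Run:
```python
from h import *
print(sense()["tool_pos"],np.round(sense()["qpos"],2))
psi=.19;u=np.array([np.cos(psi),np.sin(psi),0]);face=np.array([.486,-.0915,0])
for b in (.055,.04,.03,.02):
  for z in (.25,.15,.08,.059):
    p=face-b*u;p[2]=z
    r=[arm.inverse_kinematics(p,q(psi+k)) for k in (0,np.pi)]
    print(b,z,[None if x is None else np.round(x,2).tolist() for x in r])
```

```text
[ 0.43317311 -0.1016841   0.25048835] [ 0.03  0.34  0.18  2.07 -0.09  0.74  2.03]
0.055 0.25 [[0.03, 0.34, 0.18, 2.07, -0.09, 0.74, 2.03], [0.03, 0.34, 0.18, 2.07, -0.09, 0.74, 2.03]]
0.055 0.15 [[0.07, 0.52, 0.13, 2.17, -0.15, 0.46, 2.08], [-0.48, 0.77, 1.05, 2.19, -1.0, 0.8, -0.14]]
0.055 0.08 [[0.11, 0.66, 0.08, 2.22, -0.19, 0.27, 2.12], [-0.22, 0.74, 0.58, 2.23, -1.0, 0.46, -0.19]]
0.055 0.059 [[0.27, 0.7, -0.15, 2.22, 0.4, 0.24, 1.52], [-0.1, 0.75, 0.4, 2.23, -0.93, 0.33, -0.28]]
0.04 0.25 [[0.02, 0.36, 0.18, 2.04, -0.09, 0.75, 2.02], [-0.58, 0.6, 1.15, 2.05, -0.69, 0.94, -0.44]]
0.04 0.15 [[0.06, 0.53, 0.14, 2.14, -0.15, 0.48, 2.07], [-0.49, 0.78, 1.05, 2.15, -1.0, 0.82, -0.17]]
0.04 0.08 [[0.1, 0.67, 0.09, 2.18, -0.19, 0.3, 2.11], [-0.23, 0.75, 0.58, 2.19, -0.96, 0.48, -0.25]]
0.04 0.059 [[0.11, 0.71, 0.07, 2.19, -0.2, 0.25, 2.12], [-0.22, 0.8, 0.58, 2.2, -1.08, 0.46, -0.14]]
0.03 0.25 [[0.02, 0.37, 0.18, 2.01, -0.09, 0.76, 2.01], [-0.58, 0.62, 1.15, 2.03, -0.7, 0.96, -0.44]]
0.03 0.15 [[0.05, 0.54, 0.14, 2.12, -0.15, 0.5, 2.06], [-0.49, 0.8, 1.05, 2.13, -0.99, 0.83, -0.19]]
0.03 0.08 [[0.09, 0.67, 0.09, 2.16, -0.19, 0.32, 2.1], [-0.34, 0.83, 0.77, 2.17, -1.1, 0.61, -0.13]]
0.03 0.059 [[0.1, 0.72, 0.08, 2.16, -0.2, 0.27, 2.11], [-0.23, 0.81, 0.58, 2.17, -1.05, 0.48, -0.19]]
0.02 0.25 [[0.01, 0.39, 0.18, 1.99, -0.09, 0.77, 2.01], [-0.58, 0.64, 1.15, 2.01, -0.71, 0.98, -0.45]]
0.02 0.15 [[0.05, 0.55, 0.14, 2.09, -0.15, 0.51, 2.05], [-0.49, 0.81, 1.05, 2.11, -0.99, 0.85, -0.21]]
0.02 0.08 [[0.08, 0.68, 0.1, 2.13, -0.19, 0.34, 2.09], [-0.34, 0.83, 0.77, 2.14, -1.08, 0.62, -0.16]]
0.02 0.059 [[0.09, 0.72, 0.08, 2.14, -0.2, 0.29, 2.1], [-0.24, 0.81, 0.58, 2.15, -1.02, 0.49, -0.23]]
```

Run:
```python
from h import *
psi=.19;u=np.array([np.cos(psi),np.sin(psi),0])
o=np.array([.654,-.059,.061])
a=np.array([.486,-.0915,.061])-.033*u
arm.move_l([a[0],a[1],.25],vel=.1)
arm.move_l(a,vel=.12)
f0=sense()["wrist_force"]; print(sense()["tool_pos"])
print(arm.move_l(o-(.113-.008)*u,vel=.05,max_force=12))
arm.pause(.3)
s=sense();p=np.array(s["tool_pos"]);print(s["time"],p,(np.array(s["wrist_force"])-f0).round(2),"unit x",(p-o)@u)
im=imaging.get_image("side")[150:290,200:380];cv2.imwrite("pics/s2.png",cv2.resize(im[:,:,::-1],None,fx=4,fy=4,interpolation=cv2.INTER_CUBIC))
```

```text
[ 0.45396289 -0.09778104  0.0614964 ]
True
8.4333 [ 0.54459497 -0.0789505   0.05989788] [ 0.16 -0.3   1.11] unit x -0.11120403044825905
```

View pics/s2.png

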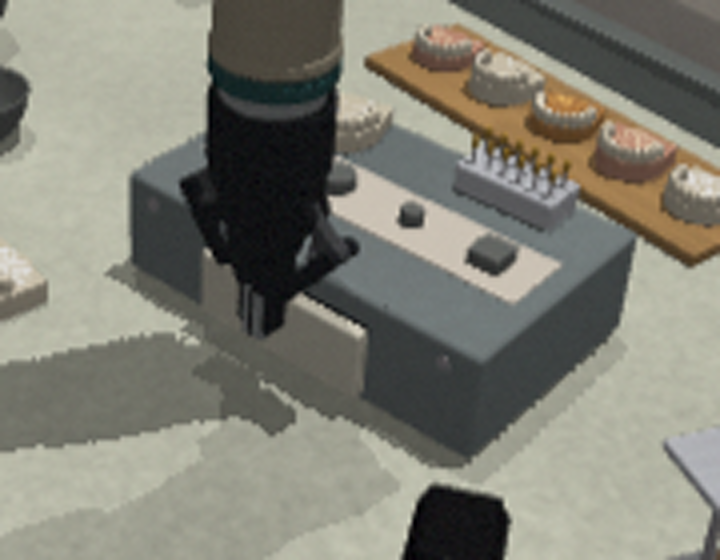

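The panel (205–365, 250–390) is close against the housing and the arm stopped where home is expected. I'll push once more to confirm, then back off and look.

Run:
```python
from h import *
psi=.19;u=np.array([np.cos(psi),np.sin(psi),0])
o=np.array([.654,-.059,.061])
p0=np.array(sense()["tool_pos"]);t=p0+.01*u;
print(arm.move_l(t,vel=.02,max_force=15))
p=np.array(sense()["tool_pos"]);print(p-p0,np.round(sense()["wrist_force"],2)); arm.pause(.3)
arm.move_l(p-.045*u,vel=.08)
p=np.array(sense()["tool_pos"]);arm.move_l([p[0],p[1],.25],vel=.15)
arm.move_pose([.56,-.03,.33],q(psi))
s=sense();K,T=wrist_cam(s);im=imaging.get_image("wrist");np.savez("w2.npz",K=K,T=T,im=im)
cv2.imwrite("pics/w2.png",cv2.resize(im[:,:,::-1],(800,600),interpolation=cv2.INTER_CUBIC));print(s["time"],s["tool_pos"],np.round(s["wrist_force"],2))
```

```text
True
[ 0.00102277  0.00037632 -0.00062482] [-0.02  0.72 -1.08]
11.8333 [ 0.55958437 -0.02986512  0.32929763] [-1.05 -0.47 -0.91]
```

View pics/w2.png

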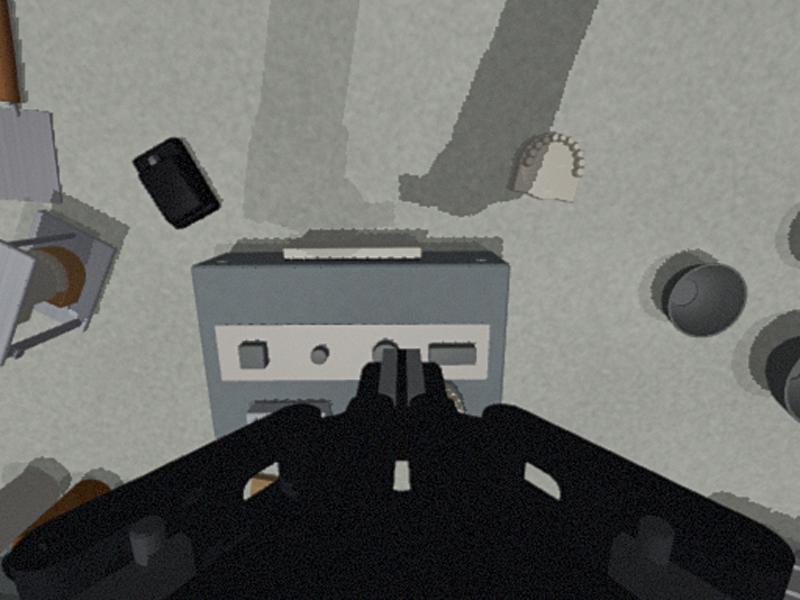

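The tray is home: the panel (284–421, 248–259) sits directly in front of the housing edge. The cast and mouse haven't moved. The bar key is at (452,354). Next I re-measure it and press.

Run:
```python
from h import *
d=np.load("w2.npz");K,T,im=d["K"],d["T"],d["im"].astype(int)
m=np.zeros(im.shape[:2],np.uint8);c=np.s_[214:238,270:310];m[c]=((im[...,0]-im[...,2])<5)[c]&(im.mean(2)[c]>88)
print(cv2.boundingRect(m)); n,l,st,ce=cv2.connectedComponentsWithStats(m);k=1+st[1:,4].argmax();print(st[k],ce[k])
x,y,w,h=st[k,:4];bar=ray(K,T,(x+w/2-.5,y+h/2-.5),.097);print("bar",bar)
u=np.array([np.cos(.19),np.sin(.19),0])
pf=ray(K,T,(352.5*.64,248.5*.64),.065);fr=ray(K,T,(352.5*.64,265*.64),.085);print("panel proud",(fr-pf)@u)
b=(bar+[.63224,.03114,.097])/2-.002*u
assert np.hypot(*(bar-[.63224,.03114,.097])[:2])<.006
arm.move_pose([b[0],b[1],.22],q(.19))
arm.move_l([b[0],b[1],.097+.019+.010],vel=.08);arm.pause(.2)
f0=np.array(sense()["wrist_force"]);print(sense()["tool_pos"],f0)
print(arm.move_l([b[0],b[1],.097+.019-.011],vel=.015,max_force=9))
s=sense();print(s["time"],s["tool_pos"],np.array(s["wrist_force"])-f0)
arm.pause(.2);s=sense();print(s["tool_pos"],np.array(s["wrist_force"])-f0)
```

```text
(274, 219, 36, 15)
[274 223  31  11 308] [289.7012987 227.7012987]
bar [0.63275088 0.03100292 0.097     ]
panel proud 0.011921919971765798
[0.63077413 0.03070568 0.12643411] [-0.2300871  -0.23545349  0.24497855]
True
15.0667 [0.63052405 0.03068748 0.11011952] [-0.37660645 -0.08522172  6.28833826]
[0.63051756 0.03070893 0.1101255 ] [-0.36038243  0.69706059  5.51577444]
```

The panel stands 11.9 mm proud (12 mm means home), and the key is 5.9 mm down with about 5.5 N. Releasing now.

Run:
```python
from h import *
p=sense()["tool_pos"];arm.move_l([p[0],p[1],.22],vel=.06)
arm.move_pose([.56,-.03,.33],q(.19));arm.pause(.5)
im=imaging.get_image("wrist");a=np.load("w2.npz")["im"]
print(sense()["time"],np.abs(im.astype(int)-a).max(2).__gt__(40).sum())
s=imaging.get_image("side")[150:290,200:380];cv2.imwrite("pics/s3.png",cv2.resize(s[:,:,::-1],None,fx=4,fy=4,interpolation=cv2.INTER_CUBIC))
```

```text
18.4417 710
```

View pics/s3.png

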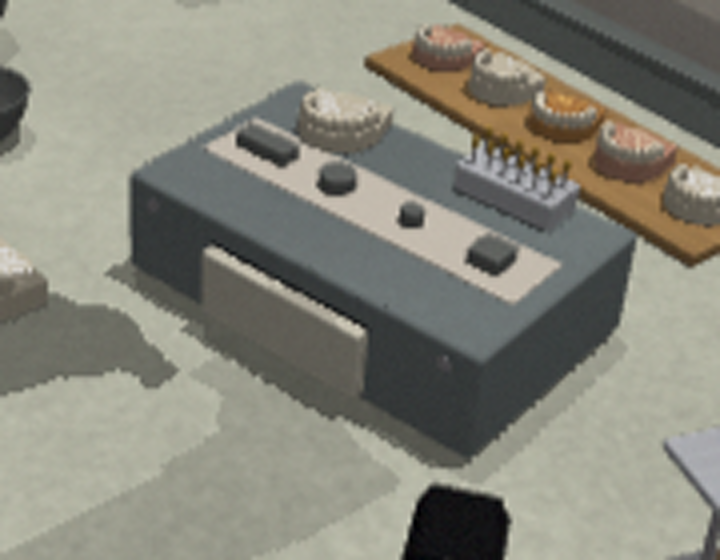

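The tray is home, the bar key (268,143) and the other keys are up, and nothing else has moved.

```bash
python3 -c "
from plant import ticket
print(ticket.hand_in())"
```

```text
the job is handed in; nothing more can be done
None
```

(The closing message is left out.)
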